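# Hang the washed espresso cup on the cup carousel

## Robot

A 6-joint arm with a two-finger parallel gripper is mounted at the origin on the work surface. World frame = base frame: x ahead of the robot, y to its left, z up, the work surface at z = 0. Lengths are in mm, angles in rad, forces in N, time in s.
With the tool pointing down it reaches from about 400 to 825 mm from the base axis. Payload 7 kg.
Tool frame: the origin (TCP) lies between the finger pads; the fingertips stand 19 mm ahead of it and the grasp point (between the pads) is the TCP; z points along the fingers, y is the line along which they close (so a half turn about z gives the same grasp; the last joint's range is limited). The gripper opens to 88 mm and grips with 3 to 60 N. Pads are 19 mm wide; open, the fingers measure 130 mm over their backs; the gripper's body (78 mm by 193 mm) begins 47 mm behind the grasp point.
Start: joints at [1.605, 0.359, 0.012, 0, -1.224, -0.288], TCP at [169.492, 653.351, 245.561] pointing down, gripper open.
Joint ranges: [-3.07, 3.07], [-1.43, 2.12], [-1.02, 1.25], [-3.03, 1.67], [-3.05, -0], [-3.03, 3.03]. Speed limits (rad/s): [2.39, 2.39, 3.01, 3.14, 3.14, 3.14].

## Interface

Orientations are given as a rotation vector (axis times angle).
In Python, from workcell import observe, camera, camera_params, close_job, boxes_of, pinpoint gives the robot as it stands.
- The arm moves only by the tool jog_arm, never from a script. Its arguments are lists of equal length, an entry for each row: "offset": the shift along the tool's x, y, z in cm, a list of three; "twist": the turn about the tool's z in rad. In form: {"offset": [[tx, ty, tz], ...], "twist": [twist, ...]}. A call has 1 to 12 rows; each row shifts and turns the commanded pose from where the row before left it, along the tool's axes as they then stand; what a row does not reach is not made up. A row lasts 1/8 s, in which the tool goes at most 62.5 mm and 10.7 degrees, less where a joint would pass 70% of its speed; a pose out of reach is approached as far as the arm can. A call with a gripper value outside its range is refused whole. "fingers" is the closure, from 0 (fully open) to 1 (shut), set as the call begins (left out, the last holds). The fingers move at their own pace and stop on an object; "squeeze" is the grip in N (left out, the last holds). Time passes only in rows, so rows that do not move let the fingers close. It gives the time, the measured TCP pose, the force, the opening and the grip force at its end, in the units of the state.
- observe(): the state, without advancing time (a new reading comes with each control period).
- camera(name): name is "scene" or "top"; returns (picture, depth): 420x560x3 uint8, blue, green, red; 420x560 float32, mm along the optical axis (not along the pixel's ray), 0 where there is no reading.
- camera_params(name): a dict with "intrinsics" (3x3 intrinsics, pixels), "k1" (the pictures are not rectified: a ray, as slopes to the right and down, at radius r is drawn at 1 + k1 r^2 times it, then the intrinsics apply), "eye" and "orientation" of the camera in the world. Camera axes: x right, y up, looking along -z (the intrinsics and any distortion apply to the point x, -y, -z); pixel columns grow to the right and rows downward; lengths in mm; the calibration is good to about 2 mm. A picture is of the moment at which its call begins. camera_params takes no time and is no camera call.
- close_job(): hands the job in; it is judged then, once.
Trained networks look in the newest picture that a camera, given by its name, has taken for a name from the list of things; names that differ only in an ending like _2 or _b are one class to them, and where a whole thing is asked for, a point or a joint stands for the part that bears it (a point fixed in the world has none). Each returns a list of dicts, best first, with "confidence" (0 to 1); they miss things now and then, are a little off and sometimes report something else, mostly with a low value. They report only what shows in the picture. A call takes as long as a camera call. They do not tell look-alikes from the thing itself.
- boxes_of(camera, name): "pixel" ([column, row] in pixels, amid what is visible of it).
- pinpoint(camera, name): "pixel" ([column, row] in pixels: a listed point, or the origin of a listed thing).
The state is a dict: "clock": time; "joints": joint angles; "joint_vel": joint speeds; "tau": joint torques, N m; "tcp_pos": TCP position; "eef_rot": TCP orientation; "ft_force": force on the tool from outside, world axes, zero at the start; "moment": the same for the moment, N m; "grip_width": finger opening in mm; "gripper_force": force on a finger pad.
Only numpy, scipy, OpenCV 4.12 (cv2) and the standard library are available. Lean on these libraries where they do the work, as an engineer would, in place of code of your own. Each camera call takes 0.05 s, during which the arm holds its last target. There are 200 camera calls.

## Task

One arm of the cup carousel is still empty: turn the carousel until that empty arm points straight to the front of its stand, then hang the washed cup from the drying mat on it by its handle, the same way round as the others. It is thin porcelain, so lower it gently, held level, and stop when you feel the arm take its weight before you let go - no dropping it on, no pressing it over - then let it swing out until it hangs still. Leave everything else on the counter where it is.

Things in the scene. Friction and masses are not known exactly. Their poses are not given: they have to be found in the camera images.
- stand: The cup carousel's foot, fixed: a square black stone slab 150 x 150 x 22 mm with a 19 mm post. Origin: centre of its underside, on the turning axis; z up; its front is its own -x side, nearest the robot. Four steel wire arms, 6 mm thick, stand out at quarter turns from a hub (radius 18 mm) on top; three carry a cup like the loose one, the fourth is empty.
- clamp (a point): Black clamp ring on the post, 114 mm above the counter. The post is telescopic and clamped by hand: the level parts (seats) of all arms have their centre line somewhere from 170 to 190 mm above the counter. This height is NOT measured: find it by feel or sight. It holds firm (over 60 N).
- front_seat (a point): Fixed point of the stand: where the empty arm's seat comes when that arm is at the front with the post fully down (80 mm ahead of the axis, 170 mm up; the true seat is 0 to 20 mm higher). An arm leaves the hub 11 mm above its seat, is level 72 to 88 mm off the axis in a 10 mm thick rubber sleeve (67 to 93 mm), then rises 10 mm to a 10 mm ball, 110 mm off. The arm gives 1 mm per 3 N at the seat.
- hub_axis (a point): Fixed point of the turning axis, 170 mm up. The hub's knob ends at most 30 mm above the seats. The hung cups swing tilted below their arms: 50 to 110 mm off the axis, up to 90 mm below and 45 mm to each side of the arm. To hang alike, the loose cup goes on upright with its body on the left of the arm, seen from the ball towards the hub (stand's +y side at the front).
- crown (a joint): Turn of the carousel (rad), counter-clockwise from above, endless. At 0 or a whole turn the empty arm points to the stand's front, its own -x; at q it points along -x turned by q. The bearing has a friction washer (about 0.12 N m, so 1.5 N at the seat): it stays where it is left, and a sideways push on an arm turns it. Reading noise about 0.02 rad.
- cup: The loose espresso cup, white porcelain, 105 to 175 g, upright on the drying mat. Straight sides, 60 mm outside diameter, 64 mm high. Origin: centre of its underside, z up. Its D handle stands out to its own +y in its y-z plane, round bar 8 mm thick, opening from 30 to 52 mm off the cup's axis and 14 to 54 mm above its underside. Grip it from above across its own x.
- cup_handle (a point): The point under the top bar of the loose cup's handle: 41 mm from the cup's axis towards its +y, 54 mm above its underside. This is what rests on the arm, 5 mm above the arm's centre line. Loaded there, a held cup pivots in the fingers once the load passes about 0.2 x the grip force. When let go, the cup swings down about the arm by about 64 degrees and swings out in 4 to 5 s.
- drymat: Flat drying mat of dark ribbed rubber, fixed, 200 x 240 mm, top 4 mm above the counter. Origin: centre of its underside. A saucer (110 mm wide, 16 mm high) lies on its +y half.
Mind the look-alikes: they are no part of the job. What is shaped like the cup but purple is not meant.

How it is judged (in metres and radians):
On the way, in this order (a step that is already met when the one before it is completed fails the run):
1. the empty arm points to the front of the stand and the carousel stands still ((value of joint crown between -0.12 and 0.12 rad or value of joint crown between 6.1632 and 6.4032 rad or value of joint crown between -6.4032 and -6.1632 rad or value of joint crown between 12.4464 and 12.6864 rad) and velocity of joint crown between -0.1 and 0.1 rad/s), for 0.3 s.
2. the cup, still held, is lowered until the arm carries it by the handle (contact force between cup and stand above 0.8 N and contact force between the fingers and cup above 0.5 N and x of cup_handle in the frame of stand between -0.102 and -0.058 m and y of cup_handle in the frame of stand between -0.018 and 0.018 m and z of cup_handle in the frame of stand between 0.155 and 0.205 m), for 0.2 s.
At the end, for the whole second after the job is handed in: The empty arm points to the front (carousel within 0.12 rad) and the cup hangs nearly still from it by its handle (below 0.1 m/s and 1.5 rad/s): the handle's top lies on the arm 58 to 102 mm in front of the axis, within 18 mm sideways, 155 to 205 mm above the counter ((value of joint crown between -0.12 and 0.12 rad or value of joint crown between 6.1632 and 6.4032 rad or value of joint crown between -6.4032 and -6.1632 rad or value of joint crown between 12.4464 and 12.6864 rad) and x of cup_handle in the frame of stand between -0.102 and -0.058 m and y of cup_handle in the frame of stand between -0.018 and 0.018 m and z of cup_handle in the frame of stand between 0.155 and 0.205 m and contact force between cup and stand above 0.4 N and linear speed of cup below 0.1 m/s and angular speed of cup below 1.5 rad/s); the robot touches nothing.
It fails at once if the cup, still gripped, is tipped by pressing its handle on the arm (more than 0.09 rad from upright, about 5 degrees) (contact force between the fingers and cup above 2 N and contact force between cup and stand above 0.3 N and angle between cup's own z axis and vertical above 0.09 rad).
It fails at once if the cup is pressed or knocked against the carousel with more than 10 N (contact force between cup and stand above 10 N).
It fails at once if the robot pushes the carousel with more than 25 N (contact force between any of the fingers, the arm and stand above 25 N).
It fails at once if another thing on the counter is moved by more than 20 mm (distance of any of sugar_jar, tea_jar, coffee_jar, salt_mill, pepper_mill, oil_bottle, saucer, teaspoon from where it was at the start of the episode above 0.02 m).
It also fails if it takes over 72 s, if anything falls off the work surface, if the arm or the gripper's body presses on something with over 40 N, if the wrist force passes 120 N, or if a joint passes its speed limit or range.

## Working session

There is one attempt and no reset: what is moved stays moved. The work goes in short steps, Python scripts to look and compute and a tool call to move; the robot and the scene stay as the last step left them, time stands still between calls to the robot, and variables do not carry over. Pictures are saved under pics/ and viewed, at most 10 in all, crops included, and the job is handed in when it is done.

Besides the shell and the picture viewer there is one more tool, called after "Request:" by a JSON object that holds its "name" and its "arguments", one argument or row to a line. jog_arm: Moves the arm, as the interface text tells. Its arguments: {"type":"object","properties":{"offset":{"type":"array","items":{"type":"array","items":{"type":"number"}}},"twist":{"type":"array","items":{"type":"number"}},"fingers":{"type":"number"},"squeeze":{"type":"number"}},"required":["offset","twist"]}

```bash
mkdir -p pics
cat > h.py <<'E'
import numpy as np, cv2
from workcell import *
def R_of(o):
    o=np.array(o,float)
    if o.shape==(3,3): return o
    if o.size==3: return cv2.Rodrigues(o)[0]
    from scipy.spatial.transform import Rotation as r
    return r.from_quat(o).as_matrix()
def ray(cam,px):
    p=camera_params(cam);K=np.array(p["intrinsics"]);k=p["k1"]
    u=cv2.undistortPoints(np.array([[px]],float),K,np.array([k,0,0,0,0.]))[0,0]
    d=R_of(p["orientation"])@np.array([u[0],-u[1],-1.]);return np.array(p["eye"],float),d
def at_z(cam,px,z):
    e,d=ray(cam,px);return e+d*(z-e[2])/d[2]
def deproj(cam,px,dep):
    e,d=ray(cam,px);return e+d*dep
def project(cam,P):
    p=camera_params(cam);K=np.array(p["intrinsics"]);R=R_of(p["orientation"])
    c=R.T@(np.array(P,float)-np.array(p["eye"]));a,b=c[0]/-c[2],-c[1]/-c[2];f=1+p["k1"]*(a*a+b*b)
    return np.array([K[0,0]*a*f+K[0,2],K[1,1]*b*f+K[1,2]])
def tri(p1,p2,c1="scene",c2="top"):
    e1,d1=ray(c1,p1);e2,d2=ray(c2,p2)
    s=np.linalg.lstsq(np.c_[d1,-d2],e2-e1,rcond=None)[0]
    a=e1+d1*s[0];b=e2+d2*s[1];return (a+b)/2,np.linalg.norm(a-b)
E
python3 - <<'E'
from h import *
np.set_printoptions(precision=1,suppress=True)
for c in ("scene","top"):
    im,d=camera(c);cv2.imwrite(f"pics/{c}0.png",im);np.save(f"{c}0.npy",d);print(c,camera_params(c))
    for n in ("stand","clamp","front_seat","hub_axis","crown","cup","cup_handle","drymat"):
        print(c,n,[(np.round(x["pixel"],1).tolist(),round(x["confidence"],2)) for x in pinpoint(c,n)][:4])
print(observe())
E
```

```text
scene {'intrinsics': array([[405.6,   0. , 284.7],
       [  0. , 405.6, 210.8],
       [  0. ,   0. ,   1. ]]), 'k1': -0.12270439081386407, 'eye': array([1098.9,  152.5,  756.5]), 'orientation': array([0.6, 0.6, 1.5])}
scene stand [([161.6, 275.9], 0.87)]
scene clamp [([147.7, 244.3], 0.87), ([147.6, 192.2], 0.24)]
scene front_seat [([147.6, 194.0], 0.95)]
scene hub_axis [([137.4, 227.6], 0.9)]Traceback (most recent call last):
  File "<stdin>", line 6, in <module>
ValueError: it knows: clamp, cup, cup_handle, drymat, front_seat, hub_axis, stand
```

Run:
```python
from h import *
np.set_printoptions(precision=1,suppress=True)
r={}
for c in ("scene","top"):
    im,d=camera(c);cv2.imwrite(f"pics/{c}0.png",im);np.save(f"{c}0.npy",d)
    for n in ("stand","clamp","front_seat","hub_axis","cup","cup_handle","drymat"):
        q=pinpoint(c,n);r[c,n]=q
        print(c,n,[(np.round(x["pixel"],1).tolist(),round(x["confidence"],2)) for x in q][:4])
p=camera_params("top");print(p)
for n in ("stand","clamp","front_seat","hub_axis","cup","cup_handle","drymat"):
    if r["scene",n] and r["top",n]: print(n,*tri(r["scene",n][0]["pixel"],r["top",n][0]["pixel"]))
print(observe())
```

```text
scene stand [([162.8, 274.2], 0.58)]
scene clamp [([149.3, 245.4], 0.81), ([163.6, 272.4], 0.35)]
scene front_seat [([146.2, 192.9], 0.82), ([318.2, 241.9], 0.17)]
scene hub_axis [([139.1, 225.8], 0.57), ([149.7, 192.7], 0.19)]
scene cup [([287.0, 219.0], 0.89), ([405.4, 228.9], 0.63)]
scene cup_handle [([412.4, 205.3], 0.87), ([271.3, 207.5], 0.8)]
scene drymat [([316.3, 242.6], 0.81)]
top stand [([398.5, 185.7], 0.8)]
top clamp [([403.1, 176.2], 0.84)]
top front_seat [([411.3, 206.3], 0.95)]
top hub_axis [([412.2, 168.0], 0.77)]
top cup [([166.5, 237.9], 0.95), ([281.6, 247.3], 0.64)]
top cup_handle [([158.1, 249.2], 0.93), ([297.6, 241.3], 0.67)]
top drymat [([256.7, 224.5], 0.91)]
{'intrinsics': array([[543.7,   0. , 291.7],
       [  0. , 543.7, 206.3],
       [  0. ,   0. ,   1. ]]), 'k1': -0.07266897885033151, 'eye': array([ 383.8,  136.6, 1318.9]), 'orientation': array([ 0.1, -0.1, -1.6])}
stand [ 612.5 -123.8   -8.8] 5.589259487041585
clamp [ 615.7 -118.1  104.7] 4.475046673306007
front_seat [ 537.1 -119.3  176. ] 9.160980111787152
hub_axis [ 619.5 -122.1  172.2] 1.1510608652361025
cup [517.5 285.6 126.7] 265.57733784914836
cup_handle [470.1 457.2  47.9] 0.6030056277337035
drymat [527.9 227.9 -13.4] 0.49731253264152314
{'clock': 1.05, 'joints': array([ 1.6,  0.4,  0. , -0. , -1.2, -0.3]), 'joint_vel': array([-0., -0.,  0., -0., -0., -0.]), 'tau': array([ -0. , -58.2,  29.3,   7. ,   0. ,  -0. ]), 'tcp_pos': array([169.5, 653.4, 245.6]), 'eef_rot': array([-3.1,  0.4,  0. ]), 'ft_force': array([-0.7,  0.5,  0.2]), 'moment': array([-0.,  0.,  0.]), 'gripper_force': 0.0, 'grip_width': 87.68017512301584}
```

View pics/scene0.png

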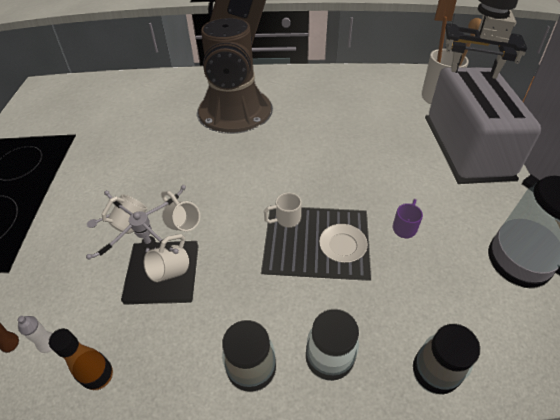

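View pics/top0.png

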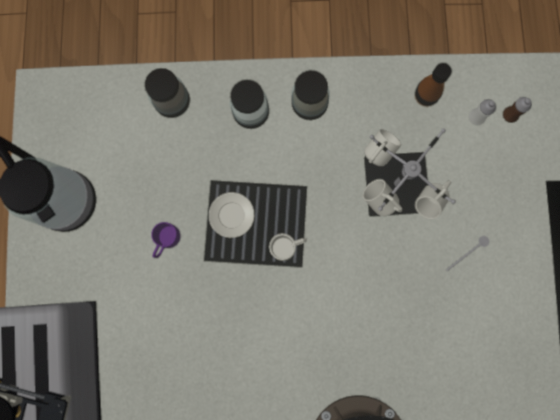

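The scene picture shows the carousel at (140,225), with its empty arm pointing to lower left, ball at (92,256). In the top picture the hub is at (412,168) and the empty arm with its dark sleeve ends at (443,132). There are three loose or standing candidates for the cup:
- **White cup** on the mat: scene (287,212), top (283,247).
- **Purple cup** on the bare counter: scene (407,220), top (166,236).
- **Three hung cups** on the carousel.

The white one on the drying mat fits the description. I'll check it in an enlarged crop.

Run:
```python
from h import *
np.set_printoptions(precision=1,suppress=True)
t=cv2.imread("pics/top0.png");s=cv2.imread("pics/scene0.png")
a=cv2.resize(t[195:275,255:320],None,fx=5,fy=5,interpolation=2)   # 325x400
b=cv2.resize(t[120:220,358:465],None,fx=4,fy=4,interpolation=2)   # 428x400
cv2.imwrite("pics/crop1.png",np.hstack([a,b]))
c=cv2.resize(s[170:275,80:320],None,fx=3.3,fy=3.3,interpolation=2);cv2.imwrite("pics/crop2.png",c)
dt=np.load("top0.npy")
def cloud(box):
    r0,r1,c0,c1=box;o=[]
    for r in range(r0,r1):
        for q in range(c0,c1):
            if dt[r,q]>0:o.append(np.r_[deproj("top",(q,r),dt[r,q]),q,r])
    return np.array(o)
C=cloud((225,270,262,312))
print("counter z",np.median(cloud((290,310,260,300))[:,2]),"mat",np.median(cloud((255,264,230,260))[:,2]))
m=(C[:,2]>45)&(C[:,2]<90);print("cup top z hist",np.percentile(C[m,2],[5,25,50,75,95]),m.sum())
B=C[C[:,2]>50]
for lo,hi in((55,80),):
    q=C[(C[:,2]>lo)];cc,rad=cv2.minEnclosingCircle(q[:,:2].astype(np.float32));print(cc,rad,q[:,:2].mean(0))
A=cloud((120,175,405,455));hub=A[A[:,2]>150]
for x in hub[np.argsort(-hub[:,2])][::8]: print(x)
O=cloud((55,125,410,535));print("bottle/mill heights",O[:,2].max())
for b in((55,110,415,455),(90,130,465,500),(90,130,500,535),(60,130,285,335)):
    q=cloud(b);k=q[q[:,2]>np.percentile(q[:,2],99)-8];print(b,k[:,:3].mean(0))
```

```text
Traceback (most recent call last):
  File "h.py", line 16, in deproj
    e,d=ray(cam,px);return e+d*dep
        ~~~^^^^^^^^
  File "h.py", line 10, in ray
    p=camera_params(cam);K=np.array(p["intrinsics"]);k=p["k1"]
ValueError: time passes only in moves, steps and waits
```

View pics/crop1.png

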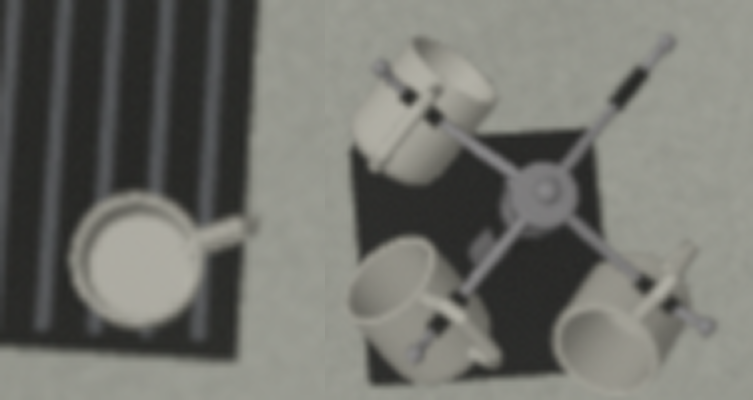

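View pics/crop2.png

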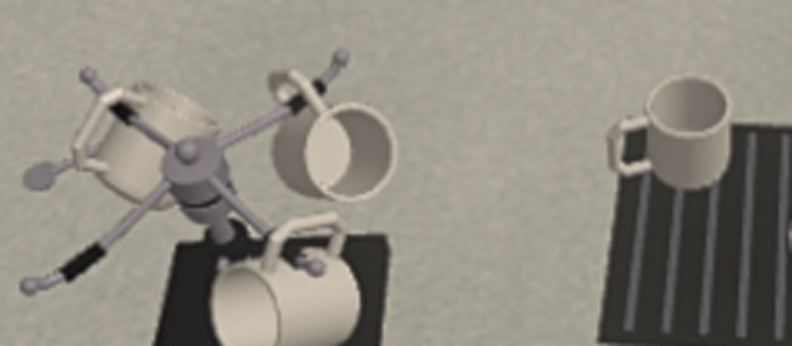

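The left crop confirms the white porcelain cup on the ribbed mat: rim centre at top (282.2,246.6), handle pointing right. In the right crop the empty arm's sleeve is at top (434,142) and scene (105,249). The knob is at top (413,167) and scene (137,215).

```bash
python3 - <<'E'
import re
s=open('h.py').read()
s=s.replace("def R_of","""import pickle,os
if not os.path.exists("cp.pkl"):
    pickle.dump({c:camera_params(c) for c in("scene","top")},open("cp.pkl","wb"))
_cp=pickle.load(open("cp.pkl","rb"));camera_params=lambda c:_cp[c]
def R_of""",1)
open('h.py','w').write(s)
E
cat > m.py <<'E'
from h import *
np.set_printoptions(precision=1,suppress=True)
dt=np.load("top0.npy");ds=np.load("scene0.npy")
def cloud(box,D=dt,cam="top"):
    r0,r1,c0,c1=box
    return np.array([deproj(cam,(q,r),D[r,q]) for r in range(r0,r1) for q in range(c0,c1) if D[r,q]>0])
T=lambda u,v:(358+(u-325+.5)/4-.5,120+(v+.5)/4-.5)
U=lambda u,v:(255+(u+.5)/5-.5,195+(v+.5)/5-.5)
S=lambda u,v:(80+(u+.5)/3.3-.5,170+(v+.5)/3.3-.5)
print("knob",*tri(S(189,148),T(545,190)));print("sleeve",*tri(S(84,262),T(630,88)));print("ball",*tri(S(29,286),T(665,43)))
print("sleeveL",*tri(S(118,113),T(655,293)));print("ball2",*tri(S(341,57),T(418,352)))
print("rim",*tri(S(689,103),U(138,260)))
print("handle end top z58",at_z("top",U(250,226),58),"base",at_z("top",U(207,240),58))
print("slab TL,BL,TR",[at_z("top",T(*p),22)[:2] for p in((351,150),(370,383),(591,128))])
print("counter",np.median(cloud((290,310,260,300))[:,2]),"mat",np.median(cloud((255,262,215,260))[:,2]))
C=cloud((225,270,262,312));q=C[C[:,2]>55]
cc,rad=cv2.minEnclosingCircle(q[:,:2].astype(np.float32));print("cup",cc,rad,q.mean(0),np.percentile(q[:,2],[10,50,90]))
A=cloud((125,150,425,448));a=A[A[:,2]>140];print("arm pts",len(a));print(a[::6])
for b in((55,110,415,455),(90,130,465,500),(90,130,500,535),(60,130,285,335)):
    k=cloud(b);k=k[k[:,2]>np.percentile(k[:,2],99)-8];print(b,k.mean(0))
E
python3 m.py
python3 - <<'E'
from workcell import *;import cv2
o=observe();print(cv2.Rodrigues(o["eef_rot"])[0],o["clock"],o["eef_rot"])
E
```

```text
knob [ 615.8 -117.7  200.6] 1.0274691075870053
sleeve [ 675.7 -172.5  175.8] 0.8179387402957131
ball [ 698.3 -192.2  185.4] 2.274395784293857
sleeveL [ 563.7 -180.6  174.1] 3.199317551119079
ball2 [533.6 -47.3 187.1] 0.9644975670246753
rim [466.3 164.3  66.8] 0.5840195059255334
handle end top z58 [481.  112.3  58. ] base [475.1 132.5  58. ]
slab TL,BL,TR [array([681.2, -40.5]), array([537.7, -44.8]), array([ 690.6, -188.6])]
counter 0.7532735537748749 mat 5.039629924503743
cup (471.541748046875, 151.64093017578125) 43.95356750488281 [469.4 155.9  67.4] [62.3 67.9 71.6]
arm pts 105
[[ 701.7 -188.6  190.7]
 [ 697.7 -191.1  196.6]
 [ 696.9 -194.7  191.2]
 [ 693.2 -183.9  189.6]
 [ 690.3 -185.3  192. ]
 [ 688.8 -181.3  181.9]
 [ 685.8 -180.3  184.8]
 [ 683.9 -180.6  183.3]
 [ 682.3 -181.   181.1]
 [ 680.5 -181.3  179.6]
 [ 676.4 -176.9  187. ]
 [ 676.3 -176.7  179. ]
 [ 674.2 -174.4  178.9]
 [ 670.7 -170.7  184.2]
 [ 670.  -172.2  177.8]
 [ 667.8 -169.7  178.4]
 [ 663.5 -156.2  179. ]
 [ 660.3 -159.5  182.5]]
(55, 110, 415, 455) [ 842.  -208.   165.1]
(90, 130, 465, 500) [ 781.1 -332.8  110.1]
(90, 130, 500, 535) [ 784.6 -418.9  108.7]
(60, 130, 285, 335) [827.7  88.1 130.5]
[[ 9.67949013e-01 -2.51146783e-01 -3.04616217e-05]
 [-2.51146782e-01 -9.67949014e-01  2.17326717e-05]
 [-3.49433873e-05 -1.33857799e-05 -9.99999999e-01]] 1.05 [-3.11630064e+00  3.97697742e-01  5.17853029e-05]
```

Request:
{"name": "jog_arm", "arguments": {
  "offset": [
    [3.88, 3.73, 0],
    [3.88, 3.73, 0],
    [3.88, 3.73, 0],
    [3.88, 3.73, 0],
    [3.88, 3.73, 0],
    [3.88, 3.73, 0],
    [3.88, 3.73, 0],
    [3.88, 3.73, 0],
    [3.88, 3.73, 0],
    [3.88, 3.73, 0],
    [3.88, 3.73, 0],
    [3.88, 3.73, 0]
  ],
  "twist": [0, 0, 0, 0, 0, 0, 0, 0, 0, 0, 0, 0],
  "fingers": 0.7,
  "squeeze": 40
}}

```text
clock: 2.55
tcp_pos: [508.6, 101.6, 246.0]
eef_rot: [-3.116, 0.397, -0.001]
ft_force: [0.8, 1.1, -0.1]
grip_width: 26.2
gripper_force: 0.0
```

Request:
{"name": "jog_arm", "arguments": {
  "offset": [
    [3.88, 3.73, 0],
    [3.88, 3.73, 0],
    [3.88, 3.73, 0],
    [3.88, 3.73, 0],
    [3.88, 3.73, 0],
    [3.88, 3.73, 0],
    [0, 0, 0],
    [0, 0, 0],
    [0, 0, 0],
    [0, 0, 0],
    [0, 0, 0],
    [0, 0, 0]
  ],
  "twist": [0, 0, 0, 0, 0, 0, 0.117, 0.117, 0.117, 0.117, 0, 0]
}}

```text
clock: 4.05
tcp_pos: [677.0, -171.9, 245.6]
eef_rot: [2.941, -1.106, 0.0]
ft_force: [0.2, -0.1, 0.2]
grip_width: 25.8
gripper_force: 0.0
```

```bash
cat > st.py <<'E'
from h import *
np.set_printoptions(precision=3,suppress=True)
o=observe();R=cv2.Rodrigues(o["eef_rot"])[0]
print(o["clock"],o["tcp_pos"],"x",np.degrees(np.arctan2(R[1,0],R[0,0])),"tiltz",R[:,2],o["joints"],o["ft_force"],o["moment"],o["grip_width"],o["gripper_force"])
E
python3 st.py
python3 - <<'E'
from m import *
t=cv2.imread("pics/top0.png")
# slab edges: dark-mask transitions, rectified to z=22 plane
g=cv2.cvtColor(t,cv2.COLOR_BGR2GRAY).astype(float)
def edge(rng,lo,hi,axis,sign):
    P=[]
    for k in rng:
        l=cv2.GaussianBlur(g,(0,0),.7)[k,lo:hi] if axis==0 else cv2.GaussianBlur(g,(0,0),.7)[lo:hi,k]
        d=sign*np.gradient(l);i=int(d.argmax());
        if 0<i<len(d)-1:
            i=i+.5*(d[i-1]-d[i+1])/(d[i-1]-2*d[i]+d[i+1])
        px=(lo+i,k) if axis==0 else (k,lo+i)
        P.append(at_z("top",px,22)[:2])
    P=np.array(P);c=cv2.fitLine(P.astype(np.float32),cv2.DIST_HUBER,0,.01,.01).ravel();n=np.array([-c[1],c[0]])
    a=np.degrees(np.arctan2(c[1],c[0]));print(a,(a+45)%90-45,P.mean(0),np.abs((P-c[2:])@n).mean())
edge(range(162,178),358,374,0,-1)
edge(range(158,172),418,434,0,1)
edge(range(400,422),147,160,1,-1)
edge(range(385,397),208,222,1,1);edge(range(402,412),208,222,1,1)
E
```

```text
4.05 [ 676.959 -171.881  245.567] x -41.20800701987184 tiltz [ 0. -0. -1.] [ 0.03   0.397  0.07   0.    -1.244  0.822] [ 0.197 -0.145  0.194] [ 0.033  0.012 -0.007] 25.812155382135256 0.0
knob [ 615.8 -117.7  200.6] 1.0274691075870053
sleeve [ 675.7 -172.5  175.8] 0.8179387402957131
ball [ 698.3 -192.2  185.4] 2.274395784293857
sleeveL [ 563.7 -180.6  174.1] 3.199317551119079
ball2 [533.6 -47.3 187.1] 0.9644975670246753
rim [466.3 164.3  66.8] 0.5840195059255334
handle end top z58 [481.  112.3  58. ] base [475.1 132.5  58. ]
slab TL,BL,TR [array([681.2, -40.5]), array([537.7, -44.8]), array([ 690.6, -188.6])]
counter 0.7532735537748749 mat 5.039629924503743
cup (471.541748046875, 151.64093017578125) 43.95356750488281 [469.4 155.9  67.4] [62.3 67.9 71.6]
arm pts 105
[[ 701.7 -188.6  190.7]
 [ 697.7 -191.1  196.6]
 [ 696.9 -194.7  191.2]
 [ 693.2 -183.9  189.6]
 [ 690.3 -185.3  192. ]
 [ 688.8 -181.3  181.9]
 [ 685.8 -180.3  184.8]
 [ 683.9 -180.6  183.3]
 [ 682.3 -181.   181.1]
 [ 680.5 -181.3  179.6]
 [ 676.4 -176.9  187. ]
 [ 676.3 -176.7  179. ]
 [ 674.2 -174.4  178.9]
 [ 670.7 -170.7  184.2]
 [ 670.  -172.2  177.8]
 [ 667.8 -169.7  178.4]
 [ 663.5 -156.2  179. ]
 [ 660.3 -159.5  182.5]]
(55, 110, 415, 455) [ 842.  -208.   165.1]
(90, 130, 465, 500) [ 781.1 -332.8  110.1]
(90, 130, 500, 535) [ 784.6 -418.9  108.7]
(60, 130, 285, 335) [827.7  88.1 130.5]
2.1612659 2.1612663 [650.4 -40.2] 0.1283474722457731
1.6829305 1.68293 [ 658.3 -190.4] 0.15159695412351087
-87.972046 2.027954 [ 689.7 -154.9] 0.13802864967088593
-80.75385 9.246147 [536.  -96.9] 0.11787290577811331
-88.060165 1.9398346 [ 538.9 -135.8] 0.06719356580808229
```

Request:
{"name": "jog_arm", "arguments": {
  "offset": [
    [0, 0, 1.25],
    [0, 0, 1.25],
    [0, 0, 1.25],
    [0, 0, 1.25],
    [0, 0, 1.25]
  ],
  "twist": [0, 0, 0, 0, 0]
}}

```text
clock: 4.68
tcp_pos: [676.9, -171.9, 182.0]
eef_rot: [2.939, -1.109, -0.001]
ft_force: [0.4, 0.3, -0.6]
grip_width: 26.1
gripper_force: 0.0
```

Request:
{"name": "jog_arm", "arguments": {
  "offset": [
    [-0.032, 0.724, 0],
    [-0.032, 0.724, 0],
    [-0.032, 0.724, 0],
    [-0.032, 0.724, 0],
    [-0.032, 0.724, 0],
    [-0.032, 0.724, 0],
    [-0.032, 0.724, 0],
    [-0.032, 0.724, 0],
    [-0.032, 0.724, 0],
    [-0.032, 0.724, 0],
    [-0.032, 0.724, 0],
    [-0.032, 0.724, 0]
  ],
  "twist": [0.0888, 0.0888, 0.0888, 0.0888, 0.0888, 0.0888, 0.0888, 0.0888, 0.0888, 0.0888, 0.0888, 0.0888]
}}

```text
clock: 6.18
tcp_pos: [598.5, -197.8, 182.9]
eef_rot: [-1.964, 2.451, -0.002]
ft_force: [0.8, -0.6, -0.6]
grip_width: 26.0
gripper_force: 0.8
```

Request:
{"name": "jog_arm", "arguments": {
  "offset": [
    [-0.032, 0.724, 0],
    [-0.032, 0.724, 0],
    [-0.032, 0.724, 0],
    [-0.032, 0.724, 0],
    [-0.032, 0.724, 0],
    [-0.032, 0.724, 0],
    [-0.032, 0.724, 0],
    [-0.032, 0.724, 0],
    [-0.032, 0.724, 0],
    [-0.032, 0.724, 0],
    [-0.032, 0.724, 0],
    [-0.032, 0.724, 0]
  ],
  "twist": [0.0888, 0.0888, 0.0888, 0.0888, 0.0888, 0.0888, 0.0888, 0.0888, 0.0888, 0.0888, 0.0888, 0.0888]
}}

```text
clock: 7.68
tcp_pos: [538.0, -141.2, 183.1]
eef_rot: [-0.447, 3.108, -0.001]
ft_force: [1.8, -0.9, -0.7]
grip_width: 26.6
gripper_force: 0.8
```

Request:
{"name": "jog_arm", "arguments": {
  "offset": [
    [-0.032, 0.724, 0],
    [-0.032, 0.724, 0],
    [-0.032, 0.724, 0],
    [-0.032, 0.724, 0],
    [0, 0, 0],
    [0, 0, 0]
  ],
  "twist": [0.0888, 0.0888, 0.0888, 0.0888, 0, 0]
}}

```text
clock: 8.43
tcp_pos: [534.1, -112.6, 182.8]
eef_rot: [-0.101, -3.14, -0.0]
ft_force: [0.5, -0.3, 0.1]
grip_width: 26.3
gripper_force: 0.0
```

```bash
python3 st.py
python3 - <<'E'
from h import *
for c in ("top","scene"):
    im,d=camera(c);cv2.imwrite(f"pics/{c}1.png",im);np.save(f"{c}1.npy",d)
t=cv2.imread("pics/top1.png");s=cv2.imread("pics/scene1.png")
cv2.imwrite("pics/crop3.png",np.hstack([cv2.resize(t[130:230,355:455],(400,400),interpolation=2),cv2.resize(s[165:265,80:180],(400,400),interpolation=2)]))
E
```

```text
8.425 [ 534.057 -112.635  182.829] x 176.30037878647514 tiltz [-0.  0. -1.] [ 0.151  0.198 -0.363 -0.    -1.01  -1.786] [ 0.483 -0.316  0.078] [ 0.017 -0.132 -0.011] 26.298767346851648 0.0
```

View pics/crop3.png

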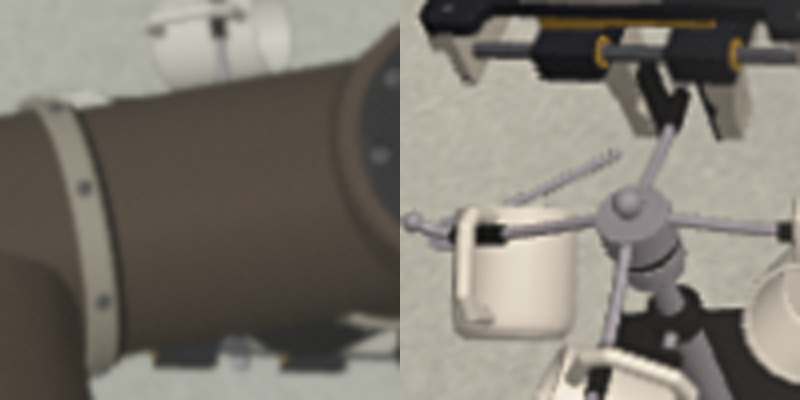

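Request:
{"name": "jog_arm", "arguments": {
  "offset": [
    [0, 0, -1.2],
    [0, 0, -1.2],
    [0, 0, -1.2],
    [0, 0, -1.2],
    [0, 0, -1.2],
    [0, 0, -1.2],
    [1.425, 4.53, 0],
    [1.425, 4.53, 0],
    [1.425, 4.53, 0],
    [1.425, 4.53, 0],
    [1.425, 4.53, 0],
    [1.425, 4.53, 0]
  ],
  "twist": [0, 0, 0, 0, 0, 0, 0, 0, 0, 0, 0, 0]
}}

```text
clock: 10.02
tcp_pos: [466.4, 165.8, 255.7]
eef_rot: [0.104, 3.139, 0.001]
ft_force: [0.9, 0.1, 0.4]
grip_width: 26.3
gripper_force: 0.0
```

Request:
{"name": "jog_arm", "arguments": {
  "offset": [
    [0, 0, 0],
    [0, 0, 0],
    [0, 0, 0],
    [0, 0, 0],
    [0, 0, 0],
    [0, 0, 0],
    [0, 0, 0],
    [0, 0, 0],
    [0, 0, 0],
    [0, 0, 0],
    [0, 0, 0],
    [0, 0, 0]
  ],
  "twist": [-0.1596, -0.1596, -0.1596, -0.1596, -0.1596, -0.1596, -0.1596, -0.1596, -0.1596, -0.1596, -0.1596, -0.1596],
  "fingers": 0
}}

```text
clock: 11.52
tcp_pos: [467.0, 164.3, 255.5]
eef_rot: [-2.513, 1.886, -0.0]
ft_force: [-0.3, -0.3, -0.3]
grip_width: 87.2
gripper_force: 0.0
```

```bash
python3 st.py
python3 - <<'E'
from h import *
for c in ("top","scene"):
    im,d=camera(c);cv2.imwrite(f"pics/{c}2.png",im);np.save(f"{c}2.npy",d)
t=cv2.imread("pics/top2.png");s=cv2.imread("pics/scene2.png")
cv2.imwrite("pics/crop4.png",np.hstack([cv2.resize(t[130:230,355:455],(400,400),interpolation=2),cv2.resize(s[160:260,80:180],(400,400),interpolation=2)]))
E
```

```text
11.525 [466.975 164.341 255.469] x -73.77745700611564 tiltz [ 0. -0. -1.] [ 0.736  0.052 -0.359  0.    -1.16  -0.453] [-0.306 -0.301 -0.313] [ 0.027 -0.055 -0.032] 87.1832660992682 0.0
```

View pics/crop4.png

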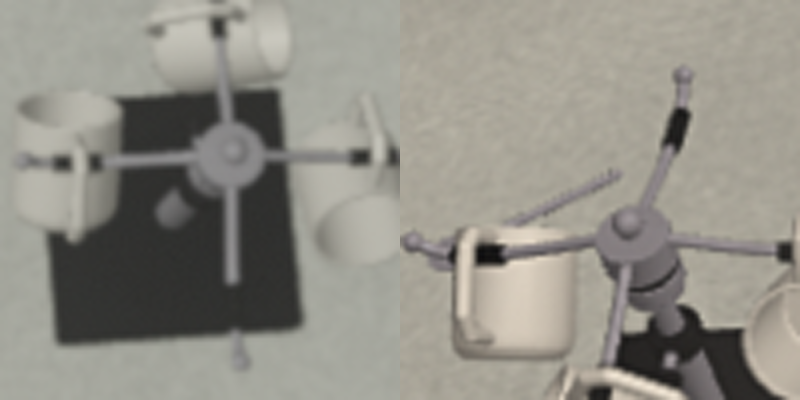

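The empty arm now points to the front: ball at top (414.6,219) and scene (150.5,178.5), straight below the hub in the top view. I'll compute its angle and the seat height.

Run:
```python
from h import *
np.set_printoptions(precision=1,suppress=True)
T=lambda u,v:(355+(u+.5)/4-.5,130+(v+.5)/4-.5)
S=lambda u,v:(80+(u-400+.5)/4-.5,160+(v+.5)/4-.5)
P={}
for n,s,t in(("knob",(627,218),(234,152)),("ball",(683,75),(239,357)),("sleeve",(679,129),(236,312)),("ballL",(413,241),(22,160)),("sleeveL",(490,254),(80,162))):
    P[n],e=tri(S(*s),T(*t));print(n,P[n],e)
for n in("ball","sleeve"):
    for h in(P["knob"],[615.3,-118.5,0]):
        d=P[n]-h;print(n,np.degrees(np.arctan2(d[1],d[0]))%360,np.hypot(*d[:2]))
print("network handle",[(x["pixel"],x["confidence"]) for x in pinpoint("scene","cup_handle")])
print("network seat",[tri(a["pixel"],b["pixel"]) for a in pinpoint("scene","front_seat")[:1] for b in pinpoint("top","front_seat")[:1]])
```

```text
knob [ 614.8 -118.9  200.5] 1.3216891371722044
ball [ 507.7 -117.7  188. ] 1.511286168473445
sleeve [ 533.  -119.3  174.6] 1.032130413773824
ballL [648.9 -85.2 258. ] 192.20906582828397
sleeveL [637.2 -97.9 219.7] 137.73493627194352
ball 179.34407568116106 107.04981120318011
ball 179.56488695626015 107.56279569024
sleeve 180.26581613428954 81.74992119615811
sleeve 180.54873870666762 82.26971210006937
network handle [([410.1, 205.3], 0.66), ([270.3, 208.8], 0.56)]
network seat [(array([ 534.2, -122.7,  168.8]), np.float64(2.3822256901540166))]
```

Request:
{"name": "jog_arm", "arguments": {
  "offset": [
    [0, 0, 2.5],
    [0, 0, 2.5],
    [0, 0, 2.5],
    [0, 0, 2.5],
    [0, 0, 2.5],
    [0, 0, 2.5],
    [0, 0, 2.5],
    [0, 0, 1.5],
    [0, 0, 1],
    [0, 0, 0.65],
    [0, 0, 0]
  ],
  "twist": [0, 0, 0, 0, 0, 0, 0, 0, 0, 0, 0]
}}

```text
clock: 13.15
tcp_pos: [467.0, 164.3, 48.5]
eef_rot: [2.507, -1.893, -0.0]
ft_force: [0.3, -0.6, -0.4]
grip_width: 87.7
gripper_force: 0.0
```

Request:
{"name": "jog_arm", "arguments": {
  "offset": [
    [0, 0, 0],
    [0, 0, 0],
    [0, 0, 0],
    [0, 0, 0],
    [0, 0, 0],
    [0, 0, 0]
  ],
  "twist": [0, 0, 0, 0, 0, 0],
  "fingers": 1,
  "squeeze": 40
}}

```text
clock: 13.9
tcp_pos: [467.1, 164.4, 48.8]
eef_rot: [-2.507, 1.892, -0.0]
ft_force: [-0.6, -0.6, 4.3]
grip_width: 57.6
gripper_force: 40.0
```

Request:
{"name": "jog_arm", "arguments": {
  "offset": [
    [0, 0, -0.5],
    [0, 0, -1],
    [0, 0, -2],
    [0, 0, -3],
    [0, 0, -3],
    [0, 0, -3],
    [0, 0, -2.5],
    [0, 0, 0],
    [0, 0, 0]
  ],
  "twist": [0, 0, 0, 0, 0, 0, 0, 0, 0]
}}

```text
clock: 15.02
tcp_pos: [466.4, 164.1, 198.2]
eef_rot: [2.507, -1.893, -0.001]
ft_force: [0.0, 0.4, -1.8]
grip_width: 58.1
gripper_force: 40.0
```

```bash
python3 st.py
python3 - <<'E'
from h import *
im,d=camera("scene");cv2.imwrite("pics/scene3.png",im);np.save("scene3.npy",d)
p=project("scene",[467,164,200]);print(p)
t,_=camera("top");cv2.imwrite("pics/top3.png",t);q=project("top",[467,164,200]);print(q)
a,b=int(p[0]),int(p[1]);c,e=int(q[0]),int(q[1]);print(a,b,c,e)
cv2.imwrite("pics/crop5.png",np.hstack([cv2.resize(im[b-50:b+50,a-50:a+50],(400,400),interpolation=2),cv2.resize(t[e-50:e+50,c-50:c+50],(400,400),interpolation=2)]))
print([(x["pixel"],x["confidence"]) for x in pinpoint("scene","cup_handle")],[(x["pixel"],x["confidence"]) for x in pinpoint("top","cup_handle")])
E
```

```text
15.025 [466.448 164.086 198.21 ] x -74.09935998122909 tiltz [-0.001  0.    -1.   ] [ 0.736  0.099 -0.445 -0.001 -1.027 -0.458] [ 0.019  0.426 -1.832] [ 0.051 -0.004 -0.053] 58.13077255850585 39.97049006604357
[288.23330254 157.47374086]
[280.9123419  242.02522119]
288 157 280 242
[([269.9, 159.6], 0.62)] [([159.5, 251.5], 0.6)]
```

View pics/crop5.png

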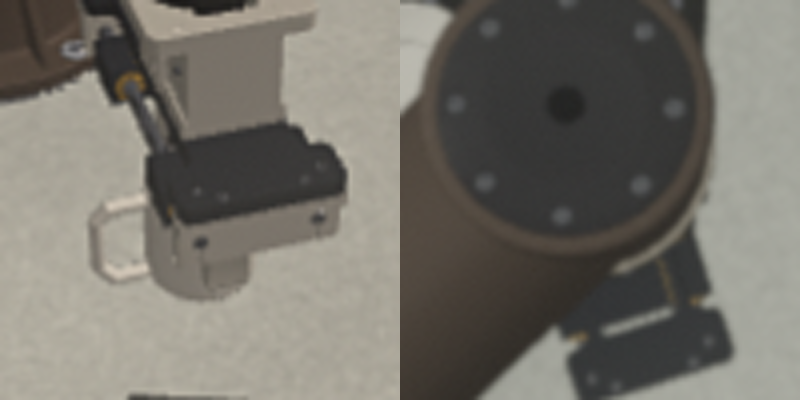

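Run:
```python
from h import *
np.set_printoptions(precision=1,suppress=True)
C=np.array([466.4,164.1]);zb=153.5
for off in(-6,0,6):
    h=np.array([np.cos(np.radians(-74)),np.sin(np.radians(-74))]);c=C+off*h
    f=lambda P:(project("scene",P)-np.array([238,107]))*4+1.5
    H=lambda r,z:f(np.r_[c+r*h,zb+z])
    ang=np.linspace(0,2*np.pi,200)
    bot=np.array([f([c[0]+30*np.cos(a),c[1]+30*np.sin(a),zb]) for a in ang])
    print(off,"top bar",H(41,58),"botbar",H(41,14),"outer",H(60,34),"bottom max v",bot[bot[:,1].argmax()],"left u",bot[:,0].min(),"right",bot[:,0].max())
```

```text
-6 top bar [136.5 199.3] botbar [139.3 262.5] outer [102.6 242. ] bottom max v [213.3 305.1] left u 157.78398883592104 right 269.3964879384164
0 top bar [125.1 201.7] botbar [128.4 264.9] outer [ 91.4 244.4] bottom max v [202.3 307.5] left u 147.05552710583447 right 258.80634597010226
6 top bar [113.7 204.1] botbar [117.4 267.3] outer [ 80.1 246.8] bottom max v [191.4 310. ] left u 136.3005112484293 right 248.1863500508075
```

Request:
{"name": "jog_arm", "arguments": {
  "offset": [
    [0, 0, 0],
    [0, 0, 0],
    [0, 0, 0],
    [3, -0.17, 0],
    [4.3, -0.24, 0],
    [4.3, -0.24, 0],
    [4.3, -0.24, 0],
    [4.3, -0.24, 0],
    [3, -0.17, 0],
    [1, -0.06, 0],
    [0, 0, 0.65],
    [0, 0, 0]
  ],
  "twist": [0.0925, 0.0925, 0.0925, 0, 0, 0, 0, 0, 0, 0, 0, 0]
}}

```text
clock: 16.73
tcp_pos: [480.2, -77.0, 191.1]
eef_rot: [2.221, -2.22, -0.002]
ft_force: [-0.6, -0.5, -0.8]
grip_width: 57.6
gripper_force: 40.0
```

```bash
python3 st.py
python3 - <<'E'
from h import *
im,d=camera("scene");cv2.imwrite("pics/scene4.png",im)
cv2.imwrite("pics/crop6.png",cv2.resize(im[110:250,80:240],(800,700)[:2] if 0 else (640,560),interpolation=2))
np.set_printoptions(precision=1,suppress=True)
f=lambda P:(project("scene",P)-np.array([80,110]))*4+1.5
o=observe();c=o["tcp_pos"]
for n,P in(("topbar",(c[0],c[1]-41,c[2]+13.3)),("botbar",(c[0],c[1]-41,c[2]-30.7)),("outer",(c[0],c[1]-60,c[2]-10))):print(n,f(P))
E
```

```text
16.725 [480.176 -77.017 191.148] x -89.9605639468405 tiltz [-0.002 -0.    -1.   ] [ 0.246  0.093 -0.471 -0.    -1.009 -0.245] [-0.582 -0.494 -0.801] [ 0.096 -0.062 -0.022] 57.623373517255814 39.970507095276844
topbar [286.8 214.3]
botbar [307.2 275.5]
outer [262.6 248.3]
```

View pics/crop6.png

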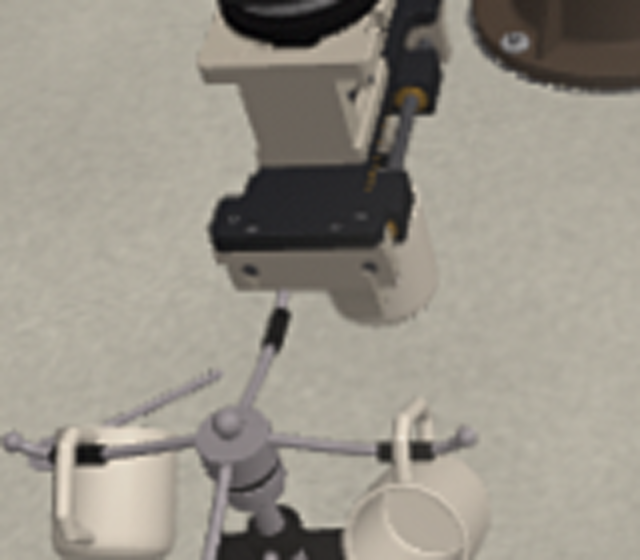

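Run:
```python
from h import *
np.set_printoptions(precision=0,suppress=True)
d=np.load("scene3.npy");t=np.array([466.4,164.1,198.2])
R=np.array([[.274,-.9617,0],[-.9617,-.274,0],[0,0,1.]]) # rows tool x, tool y, up
for u in(180,225,260,320):
    print(u)
    for v in range(160,300,10):
        c,r=238+u//4,107+v//4
        if d[r,c]>0: print(v,R@(deproj("scene",(c,r),d[r,c])-t),end=" ")
    print()
```

```text
180
160 [ 26. -53.  78.] 170 [ 32. -72.  90.] 180 [ 34. -79.  89.] 190 [ 36. -85.  90.] 200 [ 37. -91.  89.] 210 [ 39. -95.  88.] 220 [ 39. -95.  81.] 230 [ 39. -97.  78.] 240 [ 37. -90.  64.] 250 [ 37. -88.  58.] 260 [ 38. -90.  52.] 270 [ 19. -24. -19.] 280 [ 19. -24. -27.] 290 [ 19. -23. -34.] 
225
160 [ 11. -73.  90.] 170 [ 13. -76.  89.] 180 [ 15. -85.  90.] 190 [ 17. -90.  89.] 200 [ 19. -97.  89.] 210 [ 19. -97.  84.] 220 [ 19. -95.  76.] 230 [ 16. -88.  64.] 240 [ 16. -89.  58.] 250 [ 17. -90.  53.] 260 [  2. -45.   1.] 270 [  2. -46.  -3.] 280 [  2. -46. -12.] 290 [ -4. -27. -36.] 
260
160 [ -5. -75.  88.] 170 [ -3. -81.  89.] 180 [  0. -90.  89.] 190 [  2. -94.  89.] 200 [  2. -96.  84.] 210 [  2. -96.  79.] 220 [  1. -94.  69.] 230 [ -1. -89.  60.] 240 [ -1. -90.  53.] 250 [ -2. -88.  46.] 260 [ -87.  150. -200.] 270 [ -85.  142. -200.] 280 [ -81.  130. -199.] 290 [ -79.  125. -200.] 
320
160 [-30. -85.  89.] 170 [-29. -88.  88.] 180 [-25. -97.  89.] 190 [-26. -97.  84.] 200 [-27. -94.  74.] 210 [-30. -88.  64.] 220 [-30. -88.  56.] 230 [-30. -88.  52.] 240 [-131.  153. -197.] 250 [-129.  147. -197.] 260 [-125.  136. -198.] 270 [-123.  130. -199.] 280 [-119.  118. -198.] 290 [-117.  113. -201.]
```

Request:
{"name": "jog_arm", "arguments": {
  "offset": [
    [0, -0.5, 0],
    [0, -0.8, 0],
    [0, -0.8, 0],
    [0, -0.8, 0],
    [0, -0.8, 0],
    [0, -0.8, 0],
    [0, -0.7, 0],
    [0, -0.3, 0],
    [0, 0, 0],
    [0, 0, 0]
  ],
  "twist": [0, 0, 0, 0, 0, 0, 0, 0, 0, 0]
}}

```text
clock: 18.02
tcp_pos: [535.4, -77.7, 192.1]
eef_rot: [2.222, -2.221, -0.0]
ft_force: [0.2, -0.1, -0.1]
grip_width: 57.8
gripper_force: 40.0
```

```bash
python3 st.py
python3 - <<'E'
from h import *
im,d=camera("scene");cv2.imwrite("pics/scene5.png",im)
cv2.imwrite("pics/crop7.png",cv2.resize(im[135:235,100:200],(600,600),interpolation=2))
np.set_printoptions(precision=1,suppress=True)
f=lambda P:(project("scene",P)-np.array([100,135]))*6+2.5
c=observe()["tcp_pos"]
for n,P in(("topbar",(c[0],c[1]-41,c[2]+13.3)),("botbar",(c[0],c[1]-41,c[2]-30.7)),("outer",(c[0],c[1]-60,c[2]-10)),("arm",(c[0],-118.7,176))):print(n,f(P))
E
```

```text
18.025 [535.415 -77.663 192.072] x -89.98872386682741 tiltz [-0.  0. -1.] [ 0.218  0.182 -0.36  -0.    -1.028 -0.218] [ 0.154 -0.062 -0.132] [ 0.134 -0.025 -0.004] 57.82381766753734 39.9705302293296
topbar [273.6 283.8]
botbar [307.4 375.4]
outer [236.8 334.5]
arm [296.3 345.8]
```

View pics/crop7.png

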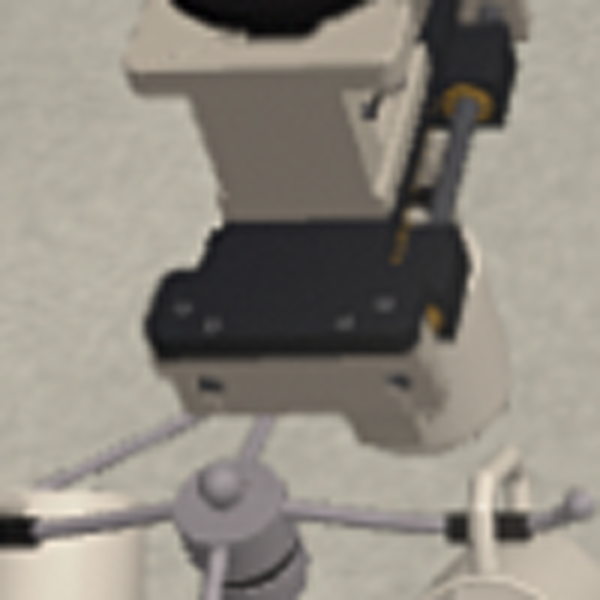

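Request:
{"name": "jog_arm", "arguments": {
  "offset": [
    [0, 0, 0.3],
    [0, 0, 0.3],
    [0, 0, 0.3],
    [0, 0, 0.2],
    [0, 0, 0.15],
    [0, 0, 0.1],
    [0, 0, 0],
    [0, 0, 0]
  ],
  "twist": [0, 0, 0, 0, 0, 0, 0, 0]
}}

```text
clock: 19.08
tcp_pos: [535.7, -77.7, 178.6]
eef_rot: [-2.222, 2.221, -0.0]
ft_force: [1.0, -0.9, -0.9]
grip_width: 57.8
gripper_force: 40.0
```

Request:
{"name": "jog_arm", "arguments": {
  "offset": [
    [0, 0, 0.05],
    [0, 0, 0.05],
    [0, 0, 0],
    [0, 0, 0]
  ],
  "twist": [0, 0, 0, 0]
}}

```text
clock: 19.58
tcp_pos: [535.6, -77.7, 177.5]
eef_rot: [2.222, -2.221, -0.0]
ft_force: [0.6, -0.8, -1.6]
grip_width: 57.8
gripper_force: 40.0
```

Request:
{"name": "jog_arm", "arguments": {
  "offset": [
    [0, 0, 0.05],
    [0, 0, 0.05],
    [0, 0, 0],
    [0, 0, 0]
  ],
  "twist": [0, 0, 0, 0]
}}

```text
clock: 20.08
tcp_pos: [535.6, -77.7, 176.6]
eef_rot: [2.222, -2.221, -0.0]
ft_force: [0.2, 0.2, -0.8]
grip_width: 58.0
gripper_force: 40.0
```

Request:
{"name": "jog_arm", "arguments": {
  "offset": [
    [0, 0, 0.05],
    [0, 0, 0.05],
    [0, 0, 0],
    [0, 0, 0]
  ],
  "twist": [0, 0, 0, 0]
}}

```text
clock: 20.58
tcp_pos: [535.7, -77.7, 175.5]
eef_rot: [2.222, -2.221, -0.0]
ft_force: [0.8, 1.1, 0.2]
grip_width: 57.9
gripper_force: 40.0
```

```bash
python3 st.py
```

```text
20.575 [535.663 -77.671 175.547] x -89.98394162620427 tiltz [-0. -0. -1.] [ 0.218  0.198 -0.382  0.    -0.991 -0.218] [0.819 1.057 0.184] [ 0.101 -0.033  0.014] 57.903061954235376 39.97039986628806
```

Request:
{"name": "jog_arm", "arguments": {
  "offset": [
    [0, 0, 0.05],
    [0, 0, 0],
    [0, 0, 0]
  ],
  "twist": [0, 0, 0]
}}

```text
clock: 20.95
tcp_pos: [535.7, -77.6, 175.1]
eef_rot: [-2.222, 2.221, -0.0]
ft_force: [-0.1, -0.9, -1.1]
grip_width: 58.0
gripper_force: 40.0
```

Request:
{"name": "jog_arm", "arguments": {
  "offset": [
    [0, 0, 0]
  ],
  "twist": [0]
}}

```text
clock: 21.08
tcp_pos: [535.7, -77.6, 175.1]
eef_rot: [-2.222, 2.221, -0.0]
ft_force: [-0.0, 0.2, -0.9]
grip_width: 57.7
gripper_force: 40.0
```

```bash
python3 st.py
```

```text
21.075 [535.663 -77.643 175.086] x -89.98249069083775 tiltz [ 0.  0. -1.] [ 0.218  0.198 -0.383 -0.    -0.99  -0.218] [-0.     0.167 -0.877] [ 0.11  -0.08   0.015] 57.6617143719242 39.97029425081564
```

No contact yet; the last reading was noise.

Request:
{"name": "jog_arm", "arguments": {
  "offset": [
    [0, 0, 0.05],
    [0, 0, 0],
    [0, 0, 0.05],
    [0, 0, 0],
    [0, 0, 0]
  ],
  "twist": [0, 0, 0, 0, 0]
}}

```text
clock: 21.7
tcp_pos: [535.7, -77.7, 174.1]
eef_rot: [2.222, -2.221, 0.0]
ft_force: [0.3, 0.6, -0.4]
grip_width: 58.0
gripper_force: 40.0
```

Request:
{"name": "jog_arm", "arguments": {
  "offset": [
    [0, 0, 0.05],
    [0, 0, 0],
    [0, 0, 0]
  ],
  "twist": [0, 0, 0]
}}

```text
clock: 22.08
tcp_pos: [535.6, -77.7, 173.5]
eef_rot: [2.222, -2.221, -0.0]
ft_force: [-0.4, -0.3, -1.4]
grip_width: 57.6
gripper_force: 40.0
```

Request:
{"name": "jog_arm", "arguments": {
  "offset": [
    [0, 0, 0.05],
    [0, 0, 0],
    [0, 0, 0]
  ],
  "twist": [0, 0, 0]
}}

```text
clock: 22.45
tcp_pos: [535.7, -77.6, 173.1]
eef_rot: [-2.222, 2.221, -0.0]
ft_force: [-0.9, -0.4, -1.3]
grip_width: 57.9
gripper_force: 40.0
```

```bash
python3 st.py
```

```text
22.45 [535.691 -77.634 173.104] x -89.98155304879427 tiltz [ 0. -0. -1.] [ 0.218  0.2   -0.385  0.    -0.985 -0.218] [-0.9   -0.399 -1.323] [ 0.085 -0.069  0.001] 57.89921761727589 39.97077223670203
```

Request:
{"name": "jog_arm", "arguments": {
  "offset": [
    [0, 0, 0.05],
    [0, 0, 0],
    [0, 0, 0]
  ],
  "twist": [0, 0, 0]
}}

```text
clock: 22.82
tcp_pos: [535.7, -77.6, 172.7]
eef_rot: [-2.222, 2.221, -0.0]
ft_force: [0.0, -0.7, -0.1]
grip_width: 57.7
gripper_force: 40.0
```

Request:
{"name": "jog_arm", "arguments": {
  "offset": [
    [0, 0, 0.05],
    [0, 0, 0],
    [0, 0, 0]
  ],
  "twist": [0, 0, 0]
}}

```text
clock: 23.2
tcp_pos: [535.7, -77.7, 172.2]
eef_rot: [-2.222, 2.221, -0.0]
ft_force: [-0.6, 0.3, 1.6]
grip_width: 57.4
gripper_force: 40.0
```

Request:
{"name": "jog_arm", "arguments": {
  "offset": [
    [0, 0, 0.05],
    [0, 0, 0],
    [0, 0, 0]
  ],
  "twist": [0, 0, 0]
}}

```text
clock: 23.58
tcp_pos: [535.8, -77.7, 171.6]
eef_rot: [-2.222, 2.221, -0.0]
ft_force: [1.0, -1.1, 2.1]
grip_width: 57.8
gripper_force: 40.0
```

```bash
python3 st.py
```

```text
23.575 [535.777 -77.658 171.64 ] x -89.97969884490142 tiltz [ 0. -0. -1.] [ 0.218  0.202 -0.387  0.    -0.982 -0.218] [ 1.041 -1.073  2.062] [-0.013 -0.099 -0.009] 57.802689517149574 39.97160592174623
```

Request:
{"name": "jog_arm", "arguments": {
  "offset": [
    [0, 0, -0.03],
    [0, 0, 0],
    [0, 0, 0],
    [0, 0, 0],
    [0, 0, 0]
  ],
  "twist": [0, 0, 0, 0, 0]
}}

```text
clock: 24.2
tcp_pos: [535.7, -77.6, 171.9]
eef_rot: [-2.222, 2.221, -0.0]
ft_force: [-0.6, 0.2, 1.1]
grip_width: 57.8
gripper_force: 40.0
```

```bash
python3 st.py
```

```text
24.2 [535.696 -77.631 171.873] x -89.97940624415165 tiltz [ 0. -0. -1.] [ 0.218  0.202 -0.387  0.    -0.982 -0.218] [-0.551  0.226  1.055] [ 0.01  -0.214  0.025] 57.78119814617119 39.97342387097888
```

The arm is carrying about 2 N, just over the cup's weight, so I'll release now.

Request:
{"name": "jog_arm", "arguments": {
  "offset": [
    [0, 0, 0],
    [0, 0, 0],
    [0, 0, 0],
    [0, 0, 0],
    [0, 0, 0],
    [0, 0, 0],
    [0, 0, 0],
    [0, 0, 0]
  ],
  "twist": [0, 0, 0, 0, 0, 0, 0, 0],
  "fingers": 0.13
}}

```text
clock: 25.2
tcp_pos: [535.7, -77.6, 171.9]
eef_rot: [-2.222, 2.221, -0.0]
ft_force: [0.4, 0.9, -0.6]
grip_width: 76.3
gripper_force: 0.0
```

Request:
{"name": "jog_arm", "arguments": {
  "offset": [
    [0, 0, -0.5],
    [0, 0, -1],
    [0, 0, -1.5],
    [0, 0, -2],
    [0, 0, -2],
    [0, 0, -2],
    [-3, 2, -1],
    [-4, 3, 0],
    [-4, 3, 0],
    [-4, 3, 0],
    [-4, 3, 0],
    [-4, 3, 0]
  ],
  "twist": [0, 0, 0, 0, 0, 0, 0, 0, 0, 0, 0, 0]
}}

```text
clock: 26.7
tcp_pos: [364.7, 153.4, 273.3]
eef_rot: [-2.22, 2.22, 0.0]
ft_force: [0.1, 0.6, 0.8]
grip_width: 76.4
gripper_force: 0.0
```

Request:
{"name": "jog_arm", "arguments": {
  "offset": [
    [0, 0, 0],
    [0, 0, 0],
    [0, 0, 0],
    [0, 0, 0],
    [0, 0, 0],
    [0, 0, 0],
    [0, 0, 0],
    [0, 0, 0],
    [0, 0, 0],
    [0, 0, 0],
    [0, 0, 0],
    [0, 0, 0]
  ],
  "twist": [0, 0, 0, 0, 0, 0, 0, 0, 0, 0, 0, 0]
}}

```text
clock: 28.2
tcp_pos: [365.6, 152.3, 271.9]
eef_rot: [2.222, -2.221, -0.0]
ft_force: [-0.2, 0.3, -0.3]
grip_width: 76.0
gripper_force: 0.0
```

Request:
{"name": "jog_arm", "arguments": {
  "offset": [
    [0, 0, 0],
    [0, 0, 0],
    [0, 0, 0],
    [0, 0, 0],
    [0, 0, 0],
    [0, 0, 0],
    [0, 0, 0],
    [0, 0, 0],
    [0, 0, 0],
    [0, 0, 0],
    [0, 0, 0],
    [0, 0, 0]
  ],
  "twist": [0, 0, 0, 0, 0, 0, 0, 0, 0, 0, 0, 0]
}}

```text
clock: 29.7
tcp_pos: [365.6, 152.3, 271.9]
eef_rot: [2.222, -2.221, 0.0]
ft_force: [0.5, 0.6, 0.3]
grip_width: 76.7
gripper_force: 0.0
```

Request:
{"name": "jog_arm", "arguments": {
  "offset": [
    [0, 0, 0],
    [0, 0, 0],
    [0, 0, 0],
    [0, 0, 0],
    [0, 0, 0],
    [0, 0, 0],
    [0, 0, 0],
    [0, 0, 0],
    [0, 0, 0],
    [0, 0, 0],
    [0, 0, 0],
    [0, 0, 0]
  ],
  "twist": [0, 0, 0, 0, 0, 0, 0, 0, 0, 0, 0, 0]
}}

```text
clock: 31.2
tcp_pos: [365.6, 152.3, 271.9]
eef_rot: [2.222, -2.221, -0.0]
ft_force: [-0.0, -0.7, -0.5]
grip_width: 76.2
gripper_force: 0.0
```

```bash
python3 st.py
python3 - <<'E'
from h import *
t,_=camera("top");s,_=camera("scene")
cv2.imwrite("pics/crop8.png",np.hstack([cv2.resize(t[130:230,355:455],(400,400),interpolation=2),cv2.resize(s[160:260,80:180],(400,400),interpolation=2)]))
for k in range(4): s2,_=camera("scene")
print("motion",np.abs(s2[160:260,80:180].astype(int)-s[160:260,80:180]).mean())
E
```

```text
31.2 [365.566 152.3   271.866] x -89.98393124751556 tiltz [-0. -0. -1.] [ 0.9   -0.146 -0.505 -0.    -1.211 -0.9  ] [-0.041 -0.727 -0.472] [ 0.059 -0.06  -0.013] 76.17148023115256 0.0
motion 0.4662
```

View pics/crop8.png

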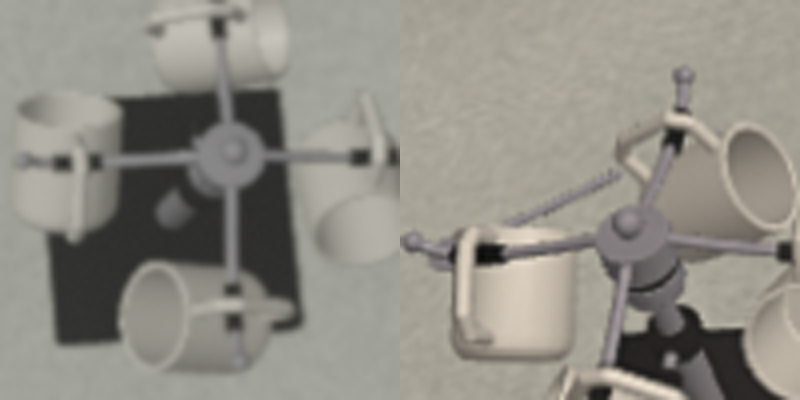

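The cup hangs by its handle on the front sleeve (top crop (233,305)), the same way round as the others. It is nearly still and the carousel hasn't turned. I'll wait a moment longer, then hand in.

Request:
{"name": "jog_arm", "arguments": {
  "offset": [
    [0, 0, 0],
    [0, 0, 0],
    [0, 0, 0],
    [0, 0, 0],
    [0, 0, 0],
    [0, 0, 0],
    [0, 0, 0],
    [0, 0, 0],
    [0, 0, 0],
    [0, 0, 0],
    [0, 0, 0],
    [0, 0, 0]
  ],
  "twist": [0, 0, 0, 0, 0, 0, 0, 0, 0, 0, 0, 0]
}}

```text
clock: 33.0
tcp_pos: [365.6, 152.3, 271.9]
eef_rot: [-2.222, 2.221, -0.0]
ft_force: [-0.4, 0.5, 1.0]
grip_width: 76.2
gripper_force: 0.0
```

```bash
python3 -c "
from workcell import close_job
print(close_job())"
```

```text
the job is handed in; nothing more can be done
None
```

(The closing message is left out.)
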